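# Clear the corner stop and slide the carton home

### The arm

A 6-joint arm with a two-finger parallel gripper is mounted at the origin on a cart in front of the work surface, level with it; the furniture and walls round the work are solid. World frame = base frame: x ahead of the robot, y to its left, z up, the work surface at z = 0. Lengths are in m, angles in rad, forces in N, time in s.
With the tool pointing down it reaches from about 0.3 to 0.75 m from the base axis. Payload 8.5 kg.
Tool frame: the origin (TCP) lies on the centre line of the jaws, within the pads' length; the fingertips stand 22 mm ahead of it and the grasp point (between the pads) lies 3 mm ahead of it; z points along the fingers, y is the line along which they close (so a half turn about z gives the same grasp; the last joint's range is limited). The gripper opens to 85 mm and grips with 20 to 120 N. Pads are 22 mm wide; open, the fingers measure 114 mm over their backs; the gripper's body (76 mm by 85 mm) begins 54 mm behind the grasp point. The pads swing forward as they close: fully open they stand 13 mm farther back than shut.
Start: joints at [1.013, 0.381, 1.297, -0, 1.464, -0.215], TCP at [0.185, 0.518, 0.253] pointing down, gripper open.
Joint ranges: [-3.11, 3.11], [-0.89, 2.33], [0.22, 2.48], [-1.42, 4.56], [0.17, 2.85], [-2.88, 2.88]. Speed limits (rad/s): [2.39, 2.39, 3.14, 3.14, 3.14, 3.14].

### API

Orientations are given as a unit quaternion [w, x, y, z].
In Python, from workcell import ctrl, claw, kinematics, read_camera, finish_job, read_time, read_q, read_joint_velocities, read_joint_efforts, read_tool_pos, read_ee_rot, read_ft_force, read_ft_torque, read_grip_width, read_gripper_force gives the robot as it stands. The module is installed in compiled form; this text tells all that it offers. Calls block until the motion is done:
- ctrl.move_to(position, orientation): joint-space move of the TCP to a pose.
- ctrl.move_straight(position, attitude=None, feed=0.15, guard=None): straight line of the TCP; attitude=None keeps the orientation; feed is the mean speed in m/s. With guard (N) it stops when the force on the tool has changed by that much, and returns True; else False.
- ctrl.move_j(angles): joint-space move.
- claw.gripper_to(opening, grasp_force=None): opening from 0.0 (shut) to 1.0 (fully open); grasp_force is the grip in N (None keeps the last); returns when the fingers have stopped.
- ctrl.dwell(seconds).
- kinematics.solve_ik(position, orientation): joint angles nearest the present ones, or None.
- read_camera(name): name is "scene" or "top" or "wrist"; returns a dict with "color" (480x640x3 uint8, red, green, blue), "intrinsics" (3x3 intrinsics, pixels), "eye" and "rotation" of the camera in the world; the wrist camera has in their place "tool_from_camera" (4x4, takes a point from camera to tool coordinates, whose origin is the TCP and whose axes are the flange's). Camera axes: x right, y down, z forward; pixel columns grow to the right and rows downward; lengths in m; the calibration is good to about 2 mm. A picture is of the moment at which its call begins: read the wrist's pose just before it. There is no depth.
A pose or a line that the arm cannot do raises ctrl.Unreachable and nothing moves.
- finish_job(): hands the job in; it is judged then, once.
Readings, each from a call of its own:
- read_time(): time.
- read_q(): joint angles.
- read_joint_velocities(): joint speeds.
- read_joint_efforts(): joint torques, N m.
- read_tool_pos(): TCP position.
- read_ee_rot(): TCP orientation.
- read_ft_force(): force on the tool from outside, world axes, zero at the start.
- read_ft_torque(): the same for the moment, N m.
- read_grip_width(): opening from 0.0 (shut) to 1.0 (fully open).
- read_gripper_force(): force on a finger pad.
Only numpy, scipy, OpenCV 4.12 (cv2) and the standard library are available. Lean on these libraries where they do the work, as an engineer would, in place of code of your own. Each camera call takes 0.05 s, during which the arm holds its last target. There are 200 camera calls.

### The job

Square the brown carton up in the aluminium corner stop: first clear the white bottle, the steel drilling jig and the grey relay out of the way into the yellow tray, with the bottle kept upright and left standing. Then push the carton along the bench, without lifting or tipping it, until its long side lies flush against the long fence and its right-hand short side flush against the short fence. Leave everything else on the bench where it is.

Things in the scene. Friction and masses are not known exactly. Their poses are not given: they have to be found in the camera images.
- corner_stop: Fixed corner of two aluminium fences, 12 mm thick, 30 mm high. Origin: inner corner at bench level, z up. Long fence (far side): inner face x=0, runs 300 mm along +y. Short fence (right): inner face y=0, runs 120 mm along -x. Outside each a foot 22 mm wide, 4 mm high. Carton home: its origin at x=-45, y=+65 mm, its x axis along the stop's x.
- carton: Closed plain brown carton, 90 (x) by 130 (y) by 60 mm (z), about 0.6 kg, too wide to be taken by a small gripper. Origin at the centre of its underside; one of its 130 mm sides faces roughly the long fence at the start. It stands on the bench, left of the short fence.
- bottle: White screw-cap bottle, upright, 40 mm in diameter, 80 mm tall (body 62 mm, cap of 36 mm diameter above). Origin at the centre of its underside, z along its axis to the cap. Stands in front of the corner stop's fences.
- jig: Small steel drilling jig, a solid block of 32 (x) by 50 (y) by 16 mm (z) with three dark holes on top, about 0.2 kg. Origin at the centre of its underside. Lies in front of the corner stop's fences.
- grey_relay: Plug-in relay, light grey top and black base, 22 (x) by 28 (y) by 36 mm (z), standing. Origin at the centre of its underside. Stands in front of the corner stop's fences.
- tray: Fixed open yellow tray, outside 140 (x) by 200 (y) by 30 mm (z), walls 4 mm, floor about 4 mm thick. Origin at the centre of its underside. Right of the corner stop. Empty at the start.
- tin: Bystander: white tin with lid, 70 mm in diameter, 102 mm tall, stuck down behind the long fence. Origin at the centre of its underside.
- blue_tape: Bystander: roll of blue tape, 60 mm in diameter, 19 mm high, behind the long fence. Origin at the centre of its underside.
- red_pouch: Bystander: small red pouch, 50 (x) by 70 (y) by 14 mm, just right of the short fence. Origin at the centre of its underside.
- meter: Bystander: multimeter lying face up, 140 (x) by 68 (y) by 43 mm, at the far left. Origin at the centre of its underside.
- blue_relay: Bystander: plug-in relay with a blue top and black base, 22 by 28 by 36 mm, at the far right; not the one to be cleared. Origin at the centre of its underside.

How it is judged:
On the way, in this order (a step that is already met when the one before it is completed fails the run):
1. bottle (standing), jig and grey relay all lie in the yellow tray (x of bottle in the frame of tray between -0.066 and 0.066 m and y of bottle in the frame of tray between -0.096 and 0.096 m and z of bottle in the frame of tray between -0.01 and 0.03 m and x of jig in the frame of tray between -0.066 and 0.066 m and y of jig in the frame of tray between -0.096 and 0.096 m and z of jig in the frame of tray between -0.01 and 0.03 m and x of grey_relay in the frame of tray between -0.066 and 0.066 m and y of grey_relay in the frame of tray between -0.096 and 0.096 m and z of grey_relay in the frame of tray between -0.01 and 0.03 m and angle between bottle's own z axis and vertical below 0.15 rad and linear speed of each of bottle, jig, grey_relay below 0.03 m/s), for 0.2 s.
2. the carton lies flush against both fences (x of carton in the frame of corner_stop between -0.05 and -0.041 m and y of carton in the frame of corner_stop between 0.061 and 0.07 m and angle between the x axis of carton and the x axis of corner_stop, either way round below 0.05 rad and height (world z) of carton below 0.01 m), for 0.2 s.
At the end, for the whole second after the job is handed in: The bottle, jig and grey relay are at rest inside the yellow tray (origins within its walls and less than 30 mm above its underside), the bottle upright within 0.15 rad; the carton stands at rest flat on the bench in the corner stop, within 5 mm of each fence and square to them within 0.05 rad (all of step 1 and all of step 2 and linear speed of carton below 0.02 m/s); the robot touches nothing.
It fails at once if the bottle is tipped over (more than 0.6 rad) (angle between bottle's own z axis and vertical above 0.6 rad).
It fails at once if the carton is lifted by more than 15 mm or tipped by more than 0.2 rad (height (world z) of carton above 0.015 m or angle between carton's own z axis and vertical above 0.2 rad).
It fails at once if a bystander (tape, pouch, multimeter, blue relay) is moved by more than 20 mm (distance of any of blue_tape, red_pouch, meter, blue_relay from where it was at the start of the episode above 0.02 m).
It also fails if it takes over 72 s, if anything falls off the work surface, if the arm or the gripper's body presses on something with over 40 N, if the wrist force passes 120 N, or if a joint passes its speed limit or range.

## Working session

There is one attempt and no reset: what is moved stays moved. The work goes in short steps, each a Python script; the robot and the scene stay as the last script left them, time stands still between calls to the robot, and variables do not carry over. Pictures are saved under pics/ and viewed, at most 10 in all, crops included, and the job is handed in when it is done.

```bash
mkdir -p pics; python3 - <<'E'
from workcell import *
import cv2,numpy as np
for n in ("top","scene"):
    c=read_camera(n); cv2.imwrite(f"pics/{n}0.png",c["color"][:,:,::-1]); print(n,c["intrinsics"],c["eye"],c["rotation"])
    np.savez(f"{n}.npz",img=c["color"],K=c["intrinsics"],eye=c["eye"],R=c["rotation"])
print(read_ee_rot(),read_time(),read_grip_width())
E
```

```text
top [[455.6728515    0.         317.26387296]
 [  0.         455.6728515  240.30013679]
 [  0.           0.           1.        ]] [0.35349556 0.00640301 1.10620468] [ 0.06928966 -0.68083909  0.72556615 -0.07218608]
scene [[584.44055218   0.         323.44475243]
 [  0.         584.44055218 230.80005286]
 [  0.           0.           1.        ]] [-0.28975343 -0.59010405  1.08486977] [-0.3375243   0.8178023  -0.43163738  0.17597134]
[-2.34880328e-04  1.70555362e-01  9.85347895e-01 -5.82163257e-04] 0.1 0.9977988596321975
```

View pics/top0.png

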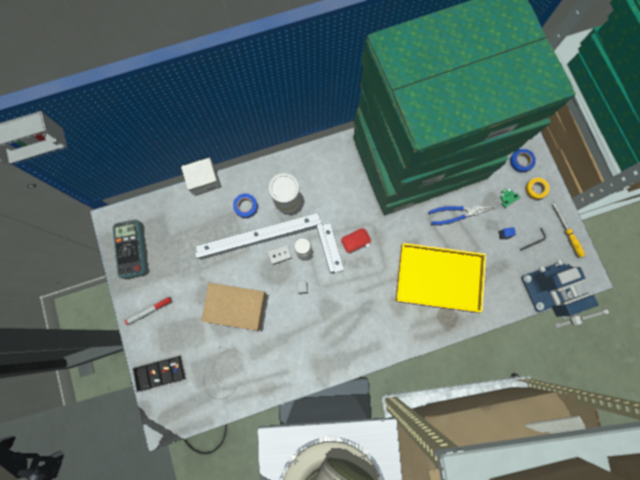

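View pics/scene0.png

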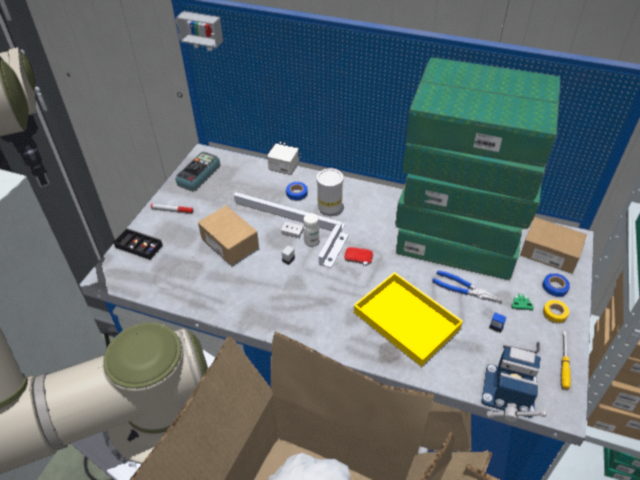

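The top view shows the carton (234,307), relay (303,287), bottle (303,247), jig (280,256), the stop corner near (320,218) and the tray (441,277). I'll measure these next.

```bash
cat > h.py <<'E'
import numpy as np,cv2
from scipy.spatial.transform import Rotation as Ro
class Cam:
    def __init__(s,n):
        d=np.load(n+".npz"); s.img=d["img"];s.K=d["K"];s.eye=d["eye"];s.R=Ro.from_quat(np.roll(d["R"],-1)).as_matrix()
    def pt(s,uv,z):
        uv=np.atleast_2d(np.array(uv,float)); r=(s.R@np.linalg.inv(s.K)@np.c_[uv,np.ones(len(uv))].T).T
        return s.eye+r*((z-s.eye[2])/r[:,2])[:,None]
    def px(s,P):
        c=s.R.T@(np.array(P,float)-s.eye); return (s.K@c)[:2]/c[2]
E
python3 - <<'E'
from h import *
t=Cam("top"); s=Cam("scene")
a=cv2.resize(t.img[200:340,190:390],None,fx=4,fy=4,interpolation=cv2.INTER_CUBIC)[:,:,::-1]; cv2.imwrite("pics/topc.png",a)
a=cv2.resize(s.img[170:280,190:390],None,fx=4,fy=4,interpolation=cv2.INTER_CUBIC)[:,:,::-1]; cv2.imwrite("pics/scc.png",a)
for c,n in((t,"top"),(s,"scene")):
    h=cv2.cvtColor(c.img,cv2.COLOR_RGB2HSV)
    for nm,lo,hi,box in (("carton",(8,60,60),(22,200,255),(190,190,290,340)),("tray",(24,150,120),(34,255,255),(340,230,500,380))):
        m=np.zeros(h.shape[:2],np.uint8); x0,y0,x1,y1=box; m[y0:y1,x0:x1]=cv2.inRange(h,lo,hi)[y0:y1,x0:x1]
        k=max(cv2.findContours(m,0,2)[0],key=cv2.contourArea)
        r=cv2.minAreaRect(k); b=cv2.boxPoints(r); print(n,nm,r)
        if n=="top":
            z=.06 if nm=="carton" else .03
            print(c.pt(b,z).round(4), cv2.approxPolyDP(k,4,True)[:,0].tolist())
E
```

```text
top carton ((233.17837524414062, 306.3702392578125), (58.58994674682617, 39.250587463378906), 8.972626686096191)
[[0.3961 0.2692 0.06  ]
 [0.4832 0.2541 0.06  ]
 [0.4538 0.122  0.06  ]
 [0.3676 0.1393 0.06  ]] [[209, 283], [203, 321], [258, 329], [263, 292]]
top tray ((441.3443298339844, 277.4519348144531), (87.3144760131836, 58.70961380004883), 7.696051120758057)
[[ 0.4161 -0.1759  0.03  ]
 [ 0.5534 -0.2082  0.03  ]
 [ 0.5118 -0.4119  0.03  ]
 [ 0.3763 -0.3746  0.03  ]] [[402, 245], [396, 300], [481, 310], [484, 254]]
scene carton ((228.46189880371094, 233.51380920410156), (59.95745086669922, 41.72372055053711), 43.53120422363281)
scene tray ((407.21954345703125, 315.9755859375), (96.51538848876953, 60.90776824951172), 38.65980529785156)
```

View pics/topc.png

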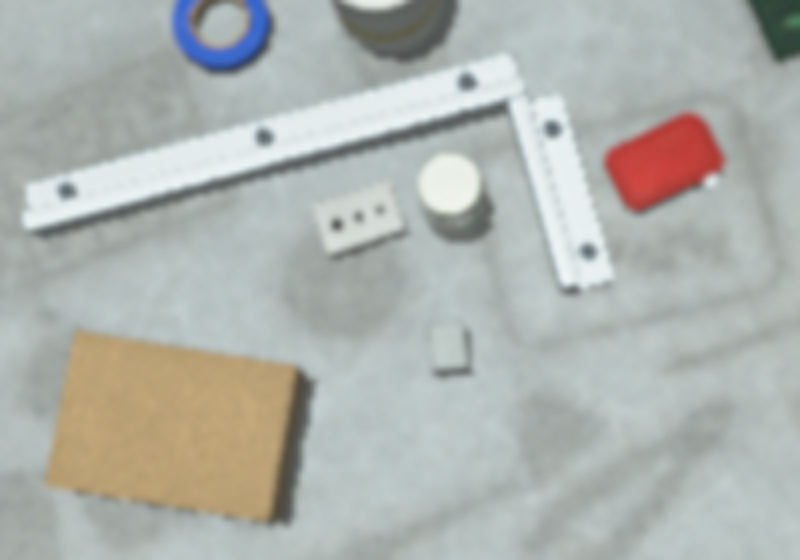

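View pics/scc.png

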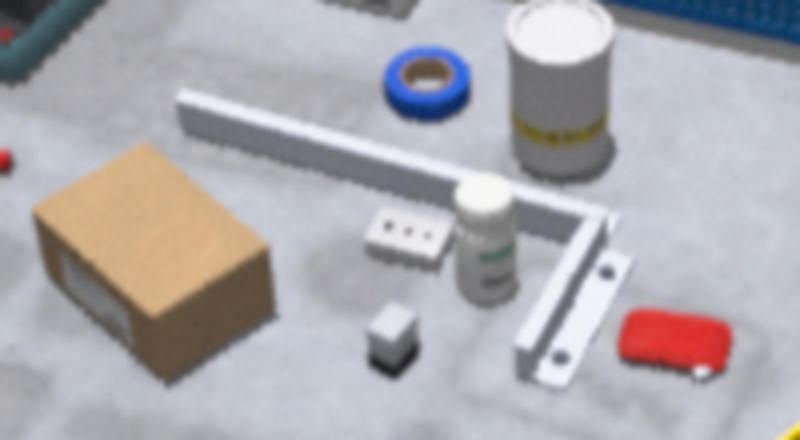

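```bash
python3 - <<'E'
from h import *
t=Cam("top"); s=Cam("scene")
T=lambda u,z:t.pt((np.array(u)+.5)/4-.5+[190,200],z)
S=lambda u,z:s.pt((np.array(u)+.5)/4-.5+[190,170],z)
print("long fence inner top",T([(30,228),(515,96)],.03).round(4).tolist())
print("long scene inner top (left,corner)",S([(180,103),(585,218)],.03).round(4).tolist())
print("short inner top",T([(512,100),(560,284)],.03).round(4).tolist())
print("short scene inner top",S([(580,222),(516,345)],.03).round(4).tolist())
print("jig",T([(315,215),(390,185),(405,230),(330,255)],.016).round(4).tolist(),S([(380,208),(455,222),(440,258),(365,238)],.016).round(4).tolist())
print("bottle",T([(450,183)],.08).round(4),S([(485,193)],.08).round(4),S([(487,290)],.0).round(4))
print("relay",T([(432,323),(463,322),(468,367),(436,370)],.036).round(4).tolist(),S([(397,303),(417,320),(398,345),(370,328)],.036).round(4).tolist())
c=T(np.array([]).reshape(0,2),0) if 0 else 0
print("carton top",t.pt([[209,283],[203,321],[258,329],[263.5,292]],.06).round(4).tolist(),"scene",S([(145,145),(35,210),(155,318),(270,248)],.06).round(4).tolist())
print("tray",t.pt([[402,245],[396,300],[481,310],[485,253]],.03).round(4).tolist(),"scene",s.pt([(394,275),(356,313),(418,361),(461,318)],.03).round(4).tolist())
print("tower base",t.pt([(387,211),(490,186)],0).round(3),"pouch",t.pt([(356,240)],.014).round(3),"tin",t.pt([(284,187)],.102).round(3))
E
```

```text
long fence inner top [[0.5504, 0.2845, 0.03], [0.6129, -0.0103, 0.03]]
long scene inner top (left,corner) [[0.5466, 0.2792, 0.03], [0.6084, -0.0085, 0.03]]
short inner top [[0.6106, -0.0084, 0.03], [0.4966, -0.0297, 0.03]]
short scene inner top [[0.6036, -0.0079, 0.03], [0.4929, -0.0347, 0.03]]
jig [[0.5499, 0.1153, 0.016], [0.5656, 0.069, 0.016], [0.5373, 0.0613, 0.016], [0.5249, 0.1073, 0.016]] [[0.5527, 0.1152, 0.016], [0.5697, 0.067, 0.016], [0.5377, 0.0558, 0.016], [0.5251, 0.1065, 0.016]]
bottle [[0.5521 0.0309 0.08  ]] [[0.5494 0.0272 0.08  ]] [[0.5438 0.0236 0.    ]]
relay [[0.4775, 0.0473, 0.036], [0.4769, 0.029, 0.036], [0.4503, 0.0277, 0.036], [0.4498, 0.0465, 0.036]] [[0.4759, 0.0427, 0.036], [0.4713, 0.024, 0.036], [0.4482, 0.0212, 0.036], [0.4498, 0.0438, 0.036]]
carton top [[0.4816, 0.2502, 0.06], [0.3963, 0.2651, 0.06], [0.3707, 0.1415, 0.06], [0.453, 0.1259, 0.06]] scene [[0.4791, 0.2467, 0.06], [0.3948, 0.2641, 0.06], [0.3669, 0.1407, 0.06], [0.4516, 0.121, 0.06]]
tray [[0.5474, -0.2076, 0.03], [0.4174, -0.1804, 0.03], [0.3817, -0.3761, 0.03], [0.5153, -0.4039, 0.03]] scene [[0.543, -0.2168, 0.03], [0.3985, -0.2017, 0.03], [0.3666, -0.3741, 0.03], [0.5177, -0.4009, 0.03]]
tower base [[ 0.642 -0.185  0.   ]
 [ 0.69  -0.451  0.   ]] pouch [[ 0.57  -0.1    0.014]] tin [[0.687 0.064 0.102]]
```

```bash
cat > a.py <<'E'
from workcell import *
import numpy as np
def Q(phi): a=(phi+np.pi/2)/2; return np.array([0,np.cos(a),np.sin(a),0])
TR=np.array([.463,-.294]); TY=-.19
def fr(o,yaw,x,y): c,s=np.cos(yaw),np.sin(yaw); return np.array(o)+[c*x-s*y,s*x+c*y]
def pick(xy,z,phi,op,force,hi=.14):
    claw_open=op
    ctrl.move_to([*xy,hi],Q(phi)); claw.gripper_to(op)
    g=ctrl.move_straight([*xy,z],feed=.15,guard=12)
    claw.gripper_to(0.0,force); print("pick guard",g,"w",read_grip_width()*85,"f",read_gripper_force(),read_tool_pos())
    ctrl.move_straight([*xy,hi],feed=.25)
def place(txy,z,phi,op,hi=.14):
    xy=fr(TR,TY,*txy)
    ctrl.move_to([*xy,hi],Q(phi))
    g=ctrl.move_straight([*xy,z],feed=.12,guard=10)
    print("place guard",g,read_tool_pos(),"w",read_grip_width()*85)
    claw.gripper_to(op); ctrl.move_straight([*xy,hi],feed=.25); print("t",read_time())
E
python3 - <<'E'
from a import *
pick([.549,.0275],.050,.21,.75,25)
place([0,.065],.0565,-.19,.75)
E
```

```text
pick guard False w 37.16686049332672 f 25.68091694090981 [0.54943977 0.02740175 0.05100577]
place guard False [ 0.47567439 -0.23007355  0.05692636] w 37.69186599551104
t 7.025
```

```bash
python3 - <<'E'
from a import *
pick([.545,.0865],.020,np.pi/2+.30,.78,40)
place([0,-.012],.026,np.pi/2-.19,.72)
pick([.462,.0355],.034,.03,.55,30)
place([0,-.07],.040,-.19,.5)
c=read_camera("top"); import cv2
np.savez("top.npz",img=c["color"],K=c["intrinsics"],eye=c["eye"],R=c["rotation"])
c=read_camera("scene");a=c["color"][160:380,180:500,::-1]; cv2.imwrite("pics/s1.png",cv2.resize(a,None,fx=2.5,fy=2.5))
E
```

```text
pick guard False w 48.867408328062375 f 42.1527636051178 [0.54544933 0.08654357 0.02113301]
place guard True [ 0.46033505 -0.30499714  0.02515488] w 48.643903860754236
t 13.7583
pick guard False w 27.543056166780996 f 29.952648282051086 [0.46242497 0.03544747 0.03486176]
place guard True [ 0.44941497 -0.36170172  0.03891825] w 27.167705188952617
t 20.6833
```

View pics/s1.png

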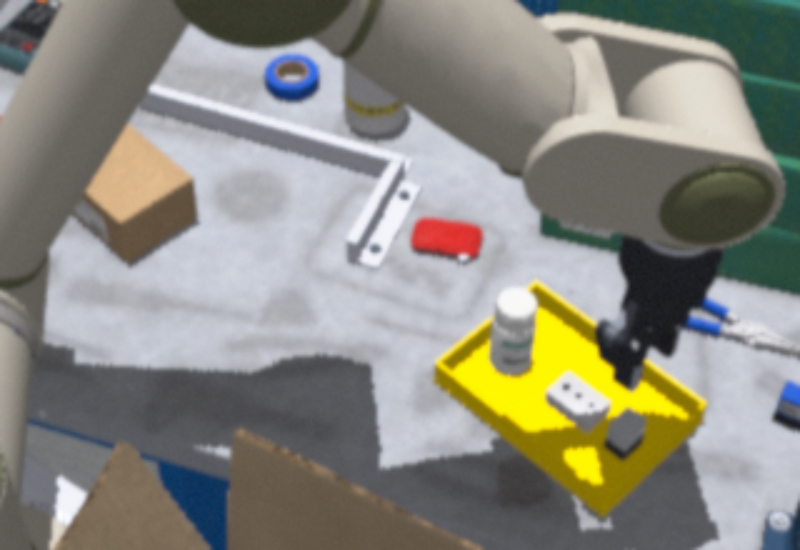

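All three are in the tray, with the bottle standing at (515,330), the jig at (578,400) and the relay at (627,432). Next is the first push, against the long fence.

```bash
cat >> a.py <<'E'
SO=np.array([.609,-.0085]); SY=.208
st=lambda x,y,z:[*fr(SO,SY,x,y),z]
def tost(p): d=np.array(p)[...,:2]-SO; c,s=np.cos(SY),np.sin(SY); return np.c_[d@[c,s],d@[-s,c]]
E
cat > look.py <<'E'
from a import *
from h import *
def look():
    c=read_camera("top"); np.savez("top.npz",img=c["color"],K=c["intrinsics"],eye=c["eye"],R=c["rotation"])
    t=Cam("top"); h=cv2.cvtColor(t.img,cv2.COLOR_RGB2HSV); m=cv2.inRange(h,(8,60,60),(22,200,255)); m[:205]=0;m[345:]=0;m[:,:190]=0;m[:,345:]=0
    k=max(cv2.findContours(m,0,2)[0],key=cv2.contourArea); w=tost(t.pt(k[:,0],.06)).astype(np.float32)
    r=cv2.minAreaRect(w); print("carton stop frame c",np.round(r[0],4),"size",np.round(r[1],4),"ang",round(r[2],1),"t",read_time())
E
python3 - <<'E'
from look import *
f=np.pi/2+SY
ctrl.move_to(st(-.235,.24,.14),Q(f)); claw.gripper_to(.7); look()
print(ctrl.move_straight(st(-.235,.24,.028),feed=.15,guard=12))
g=ctrl.move_straight(st(-.098,.24,.028),feed=.045,guard=15); p=read_tool_pos(); print(g,tost(p),p[2],read_ft_force(),read_time())
ctrl.move_straight(st(-.16,.24,.028),feed=.15); ctrl.move_straight(st(-.2,.24,.14),feed=.25); look()
E
```

```text
carton stop frame c [-0.1382  0.2377] size [0.134  0.0889] ang 65.4 t 23.1333
False
True [[-0.10117601  0.240029  ]] 0.027288591812347846 [-0.03013858 -0.14937129  0.28270347] 26.975
carton stop frame c [-0.0459  0.2463] size [0.095 0.132] ang 0.7 t 28.1833
```

```bash
python3 - <<'E'
from look import *
ctrl.move_to(st(-.047,.348,.14),Q(SY)); claw.gripper_to(.5)
print(ctrl.move_straight(st(-.047,.348,.028),feed=.15,guard=12))
g=ctrl.move_straight(st(-.047,.137,.028),feed=.06,guard=16); p=read_tool_pos(); print(g,tost(p),read_time())
ctrl.move_straight(st(-.047,.19,.028),feed=.15); ctrl.move_straight(st(-.047,.22,.14),feed=.25)
look()
E
```

```text
False
True [[-0.04746193  0.14577671]] 33.9583
carton stop frame c [-0.0467  0.0683] size [0.0935 0.128 ] ang 0.5 t 35.0667
```

```bash
python3 - <<'E'
from look import *
def push(a,b,phi,guard):
    ctrl.move_to(st(*a,.10),Q(phi)); ctrl.move_straight(st(*a,.028),feed=.2,guard=12)
    g=ctrl.move_straight(st(*b,.028),feed=.03,guard=guard); print(g,tost(read_tool_pos()),read_time())
    ctrl.move_straight(st(*a,.028),feed=.15); ctrl.move_straight(st(*a,.14),feed=.25)
push((-.13,.065),(-.096,.065),np.pi/2+SY,18)
push((-.047,.175),(-.047,.135),SY,25)
ctrl.move_to(st(-.10,.07,.26),Q(SY)); look()
c=read_camera("wrist"); cv2.imwrite("pics/w1.png",c["color"][:,:,::-1])
t=Cam("top"); cv2.imwrite("pics/t2.png",cv2.resize(t.img[200:300,230:370],None,fx=5,fy=5,interpolation=2)[:,:,::-1])
E
```

```text
True [[-0.10072946  0.06568489]] 38.25
True [[-0.04721948  0.14580972]] 42.2667
carton stop frame c [-0.0762  0.1208] size [0.048  0.0272] ang 39.8 t 43.9667
```

View pics/w1.png

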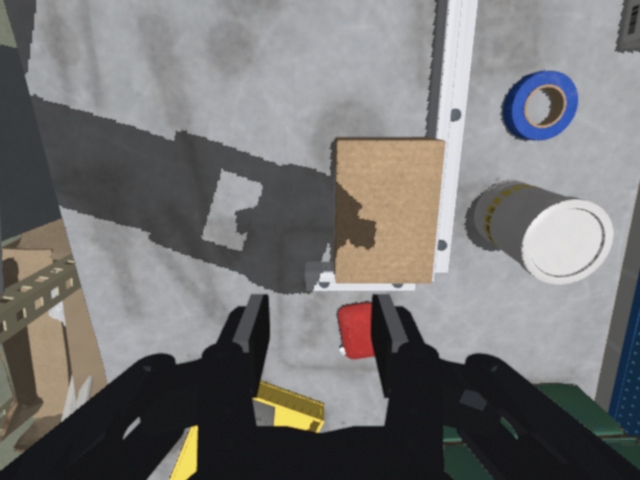

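The carton sits square in the corner: top corners near (336,140), (443,140), (433,283) and (336,283), with the short fence showing at (320,270). Both pushes stopped at the same spot. I'll compute the remaining gaps from the wrist view.

```bash
python3 - <<'E'
from look import *
p=read_tool_pos();q=read_ee_rot();c=read_camera("wrist")
R=Ro.from_quat(np.roll(q,-1)).as_matrix();M=c["tool_from_camera"]
Rc=R@M[:3,:3];e=R@M[:3,3]+p;K=c["intrinsics"]
np.savez("wrist.npz",img=c["color"],K=K,eye=e,R=np.roll(Ro.from_matrix(Rc).as_quat(),1))
w=Cam("wrist")
print("carton",tost(w.pt([(336,140),(443,140),(433,283),(336,283)],.06)).round(4).tolist())
a=cv2.resize(c["color"][225:300,295:455],None,fx=5,fy=5,interpolation=2)[:,:,::-1];cv2.imwrite("pics/w2.png",a)
E
```

```text
carton [[-0.0864, 0.1312], [0.0017, 0.1314], [0.0056, 0.0029], [-0.0844, 0.0025]]
```

View pics/w2.png

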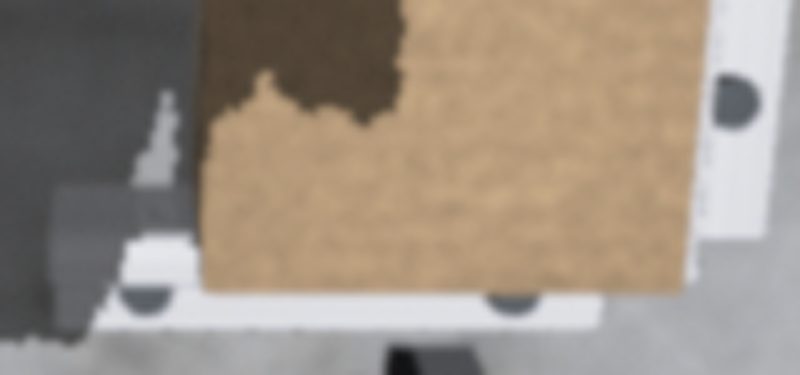

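```bash
python3 - <<'E'
from look import *
w=Cam("wrist"); f=lambda l,z:tost(w.pt([(295+(u+.5)/5-.5,225+(v+.5)/5-.5) for u,v in l],z)).round(4).tolist()
print("short inner top",f([(55,187),(190,187)],.03))
print("short foot outer (exp y -.034)",f([(100,328),(600,327)],.004))
print("long foot outer (exp x .034)",f([(788,0),(766,237)],.004))
print("carton right edge",f([(710,0),(688,285)],.06),"front",f([(210,291),(685,291)],.06), "left",f([(203,180),(203,285)],.06))
E
```

```text
short inner top [[-0.1138, 0.0116], [-0.0868, 0.0116]]
short foot outer (exp y -.034) [[-0.1053, -0.0319], [0.0045, -0.0312]]
long foot outer (exp x .034) [[0.0375, 0.0435], [0.0386, -0.0097]]
carton right edge [[0.0034, 0.0591], [0.0047, 0.0043]] front [[-0.0839, 0.0027], [0.0042, 0.0031]] left [[-0.0855, 0.0248], [-0.0852, 0.0039]]
```

```bash
python3 -c "
from workcell import *
print(finish_job(),read_time())"
```

```text
the job is handed in; nothing more can be done
the job is handed in; nothing more can be done
```

The job is handed in at about 44 s, with no verdict returned: the bottle (standing), jig and grey relay are in the yellow tray, and by camera the carton is square and flush, to about 1 mm, against both fences.

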